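# Refit the T-knob on a ski vise and lock the jaw

### The arm

A 6-joint arm with a two-finger parallel gripper is mounted at the origin on the work surface. World frame = base frame: x ahead of the robot, y to its left, z up, the work surface at z = 0. Lengths are in m, angles in rad, forces in N, time in s.
With the tool pointing down it reaches from about 0.35 to 0.85 m from the base axis. Payload 8.1 kg.
Tool frame: the origin (TCP) lies midway between the tips of the shut fingers; the grasp point (between the pads) lies 19 mm behind it; z points along the fingers, y is the line along which they close (so a half turn about z gives the same grasp; the last joint's range is limited). The gripper opens to 93 mm and grips with 3 to 60 N. Pads are 15 mm wide; open, the fingers measure 128 mm over their backs; the gripper's body (75 mm by 188 mm) begins 65 mm behind the grasp point.
Start: joints at [-1.225, 0.13, 1.488, -0, 1.523, -0.085], TCP at [0.251, -0.545, 0.219] pointing down, gripper open.
Joint ranges: [-2.96, 2.96], [-0.89, 2.26], [0.02, 2.5], [-1.34, 4.48], [0, 2.73], [-2.66, 2.66]. Speed limits (rad/s): [2.39, 2.39, 2.79, 3.14, 3.14, 3.14].

### API

Orientations are given as a unit quaternion [x, y, z, w].
In Python, from bench import ctrl gives the robot as it stands.
- The arm moves only by the tool jog_arm, never from a script. Its argument "deltas" is a list of rows, each a list of 3 entries, a list of its own where there are three numbers: the finger opening in mm, from 0 to 93, then the shift along the tool's x, y, z in mm, then the turn, a rotation vector about the tool's x, y, z in rad. A call has exactly 8 rows; each row is the pose to reach, as a shift and turn from the pose commanded when the call began, along the tool's axes at that moment; what a row does not reach only later rows make up. A row lasts 1/10 s, in which the tool goes at most 50 mm and 8.59 degrees, less where a joint would pass 70% of its speed; a pose out of reach is approached as far as the arm can. A call with a gripper value outside its range is refused whole. The fingers move at their own pace and stop on an object; the grip force is fixed at half the most. Time passes only in rows, so rows that repeat a pose let the fingers close, or fill a call up. It gives the time, the measured TCP pose, the force, the opening and the grip force at its end, in the units of the state.
- ctrl.state(): the state, without advancing time (a new reading comes with each control period).
- ctrl.grab_frame(name): name is "side" or "top" or "wrist"; returns a dict with "image" (400x640x3 uint8, red, green, blue), "camera_matrix" (3x3 intrinsics, pixels), "dist_coeffs" ([k1, k2, p1, p2, k3] as OpenCV has them; the pictures are not rectified), "R" (3x3) and "t" (3): a world point X has camera coordinates R X + t. Camera axes: x right, y down, z forward; pixel columns grow to the right and rows downward; lengths in m; the calibration is good to about 2 mm. A picture is of the moment at which its call begins. There is no depth.
- ctrl.close_job(): hands the job in; it is judged then, once.
The state is a dict: "t": time; "joints": joint angles; "joint_vel": joint speeds; "joint_efforts": joint torques, N m; "tcp_pos": TCP position; "orientation": TCP orientation; "ft_force": force on the tool from outside, world axes, zero at the start; "ft_torque": the same for the moment, N m; "width": finger opening in m; "finger_force": force on a finger pad.
Only numpy, scipy, OpenCV 4.12 (cv2) and the standard library are available. Lean on these libraries where they do the work, as an engineer would, in place of code of your own. Each camera call takes 0.05 s, during which the arm holds its last target. There are 200 camera calls.

### The job

One of the two red ski vises has lost its black T-shaped knob: pick the loose knob up off the bench, set it on that vise's bare square spindle and, pressing gently, turn it slowly until it drops fully home. Then use it to turn the spindle about 60 degrees clockwise, seen from above, to close the jaw, and let go. Leave all the other things on the bench as they are.

Things in the scene. Friction and masses are not known exactly. Their poses are not given: they have to be found in the camera images.
- knob: loose black plastic T-knob, 70 mm high, 0.11 to 0.22 kg, standing on the bench bore down. Origin: centre of its underside, z up along the bore. Below: a square hub 38 x 38 mm, 38 mm high, with a blind square bore 20 x 20 mm, 34 mm deep, open below, its sides along the knob's x and y. On top: a grip bar. It fits the spindle at every quarter turn
- knob_grip (a point): middle of the knob's grip bar, on its axis, 54 mm above its underside; axes as the knob's. The bar is 76 mm long (along x), 18 mm wide (along y) and 32 mm high (38 to 70 mm above the underside). Grip it here across its width
- vise: red steel vise with the bare spindle, fixed to the bench; base 150 x 84 x 12 mm, reaching 60 mm to its -x and 90 mm to its +x, where its jaws stand (up to 80 mm high). Origin: on the upright spindle axis at bench height, z up. A round steel collar, 44 mm diameter, its top 62 mm above the bench, surrounds the spindle. Home is the knob's underside flat on the collar
- spindle_foot (a point): on the spindle axis in the collar's top, 62 mm above the bench; axes as the vise's, not the spindle's. From here up the spindle is square, 18.4 x 18.4 mm, for 20 mm. Which way the square's sides point differs each time and has nothing to do with the vise's yaw
- spindle_top (a point): tip of the spindle on its axis, 93 mm above the bench; axes as the vise's. Above the square part the spindle is a round nose, 17.6 mm diameter, 5 mm high, then a 6 mm high cone narrowing to 7 mm. The knob's bore passes over the nose, then rests on the square's corners 20 mm above home, until its sides match the square's within about 4 degrees and it can sink
- spindle (a joint): turn of the spindle in rad, clockwise seen from above positive; 0 at the start, whichever way its square points; stops at -0.35 and 1.6; held by a friction of 0.22 N m, so a lightly pressed knob slides round on it without turning it. It moves the sliding jaw 6 mm per rad
- vise_b: the other red vise, the same size and fixed to the bench, with its own T-knob already on (top 132 mm above the bench); origin as the first vise's. Not to be used
- wax: yellow wax bar 110 x 45 x 22 mm, lying between the vises; origin under its centre. Leave it
- brush: hand brush lying behind the vises. Leave it
- tape: roll of blue tape, 100 mm diameter, 25 mm high. Leave it
- flask: dark steel flask, 70 mm diameter, 160 mm high. Leave it
- scraper: clear plastic scraper 60 x 130 x 5 mm, flat on the bench. Leave it
- file: flat steel file 200 x 25 x 6 mm. Leave it
- driver: screwdriver lying on the bench. Leave it

How it is judged:
On the way, in this order (a step that is already met when the one before it is completed fails the run):
1. the knob is fully home on the spindle, which has not yet been turned to lock (z of knob in the frame of vise between 0.059 and 0.0645 m and horizontal distance between knob and spindle_foot below 0.003 m and angle between knob's own z axis and vertical below 0.06 rad and value of joint spindle below 0.7 rad), for 0.1 s.
2. with the knob home, the spindle is turned about 60 degrees clockwise (z of knob in the frame of vise between 0.059 and 0.0645 m and horizontal distance between knob and spindle_foot below 0.003 m and angle between knob's own z axis and vertical below 0.06 rad and value of joint spindle between 0.8 and 1.35 rad), for 0.2 s.
At the end, for the whole second after the job is handed in: The knob is home on the vise's spindle (underside within 3 mm of the collar's top, within 3 mm of the axis, tilted less than 0.06 rad), the spindle stands turned 0.8 to 1.35 rad clockwise (46 to 77 degrees), and the knob is let go and at rest (all of step 2 and linear speed of knob below 0.01 m/s and angular speed of knob below 0.1 rad/s); the robot touches nothing.
It fails at once if the knob, still standing on top of the square, is pressed on the spindle with more than 35 N (contact force between knob and vise above 35 N and z of knob in the frame of vise above 0.079 m).
It fails at once if the knob is forced against the vise with more than 100 N (turning the spindle by it makes 30 to 60 N between their flanks) (contact force between knob and vise above 100 N).
It fails at once if one of the other things on the bench is shifted by more than 30 mm (distance of any of wax, brush, tape, flask, scraper, file, driver from where it was at the start of the episode above 0.03 m).
It also fails if it takes over 72 s, if anything falls off the work surface, if the arm or the gripper's body presses on something with over 40 N, if the wrist force passes 120 N, or if a joint passes its speed limit or range.

## Working session

There is one attempt and no reset: what is moved stays moved. The work goes in short steps, Python scripts to look and compute and a tool call to move; the robot and the scene stay as the last step left them, time stands still between calls to the robot, and variables do not carry over. Pictures are saved under pics/ and viewed, at most 10 in all, crops included, and the job is handed in when it is done.

Besides the shell and the picture viewer there is one more tool, called after "Request:" as name(argument=value, ...) on one line, values as JSON. jog_arm: Moves the arm, as the interface text tells. Its arguments: {"type":"object","properties":{"deltas":{"type":"array","items":{"type":"array"}}},"required":["deltas"]}

```bash
mkdir -p pics; ls; cat > h.py <<'E'
import numpy as np, cv2, pickle
from bench import ctrl
def grab(n,save=None):
    f=ctrl.grab_frame(n)
    if save: cv2.imwrite(f'pics/{save}.png',cv2.cvtColor(f['image'],cv2.COLOR_RGB2BGR)); pickle.dump(f,open(f'pics/{save}.pkl','wb'))
    return f
def load(s): return pickle.load(open(f'pics/{s}.pkl','rb'))
def ray(f,uv):
    p=cv2.undistortPoints(np.array(uv,float).reshape(-1,1,2),np.array(f['camera_matrix']),np.array(f['dist_coeffs'])).reshape(-1,2)
    R=np.array(f['R']);t=np.array(f['t'])
    d=np.c_[p,np.ones(len(p))]@R
    return -R.T@t, d/np.linalg.norm(d,axis=1)[:,None]
def onz(f,uv,z):
    c,d=ray(f,uv); return c+d*((z-c[2])/d[:,2])[:,None]
def tri(obs):
    A=np.zeros((3,3));b=np.zeros(3)
    for f,uv in obs:
        c,d=ray(f,[uv]);P=np.eye(3)-np.outer(d[0],d[0]);A+=P;b+=P@c
    X=np.linalg.solve(A,b)
    res=[np.linalg.norm((np.eye(3)-np.outer(ray(f,[uv])[1][0],ray(f,[uv])[1][0]))@(X-ray(f,[uv])[0])) for f,uv in obs]
    return X,res
def proj(f,X):
    return cv2.projectPoints(np.array(X,float).reshape(-1,3),cv2.Rodrigues(np.array(f['R']))[0],np.array(f['t']),np.array(f['camera_matrix']),np.array(f['dist_coeffs']))[0].reshape(-1,2)
E
python3 - <<'E'
from h import *
for n in ['top','side','wrist']:
    f=grab(n,n+'0'); R=np.array(f['R']); print(n,(-R.T@f['t']).round(3),R[2].round(2))
print(ctrl.state())
a=[cv2.imread(f'pics/{n}0.png') for n in ['top','side']]
E
```

```text
pics
top [ 0.487 -0.008  1.438] [ 0.06  0.02 -1.  ]
side [0.361 1.065 0.819] [ 0.15 -0.82 -0.56]
wrist [ 0.324 -0.509  0.384] [-0.26 -0.12 -0.96]
{'t': 0.15, 'joints': array([-1.22540338e+00,  1.30981287e-01,  1.48901861e+00, -1.77777723e-05,
        1.52300423e+00, -8.53942692e-02]), 'joint_vel': array([-0.00010609, -0.00369784, -0.00289872,  0.00031564,  0.00059723,
       -0.0007553 ]), 'joint_efforts': array([ 1.26166862e-03, -5.60474968e+01, -4.92336380e+01,  7.69060291e-02,
        3.06094810e-02, -7.01518297e-05]), 'tcp_pos': array([ 0.25042102, -0.54476303,  0.21783803]), 'orientation': array([ 9.76892008e-01,  2.13732325e-01, -1.00290501e-04, -6.98629769e-04]), 'ft_force': array([-0.34396416,  0.18763383,  0.49633068]), 'ft_torque': array([0.00076909, 0.02322351, 0.020506  ]), 'finger_force': 0.0, 'width': 0.09342908977481863}
```

View pics/top0.png

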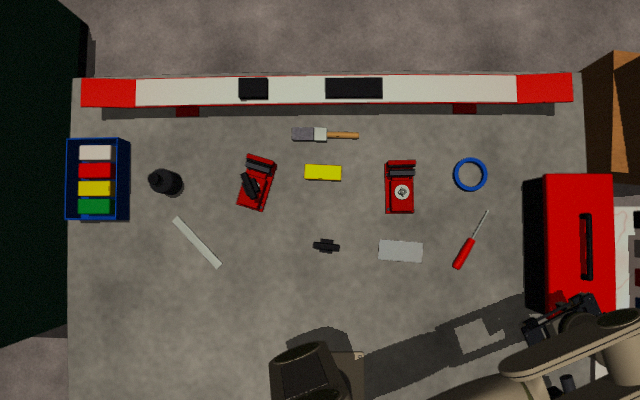

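View pics/side0.png

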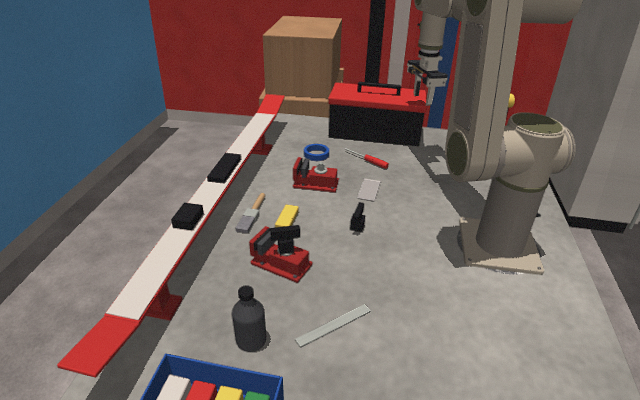

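The top view shows the loose knob near (326,246) with its bar roughly horizontal, and the bare vise's spindle and collar near (402,191). The side view shows the knob at (358,217) and the bare vise at (318,175), with the tape partly behind it.

```bash
python3 - <<'E'
from h import *
ft=load('top0');fs=load('side0')
def blob(f,c,r,thr):
    g=f['image'].max(2).astype(int); m=(g<thr).astype(np.uint8)
    n,l,s,ce=cv2.connectedComponentsWithStats(m)
    best=[i for i in range(1,n) if abs(ce[i]-c).max()<r and s[i,4]>20]
    for i in best:
        p=cv2.findContours((l==i).astype(np.uint8),0,2)[0][0]
        print(thr,ce[i],s[i],cv2.minAreaRect(p))
for t in (35,45,55): blob(ft,(326,246),12,t); blob(fs,(358,217),14,t)
print('knob z.054',onz(ft,[(326,245)],.054), 'foot',onz(ft,[(402,191)],.07))
# vise red
im=ft['image'].astype(int); m=((im[...,0]>110)&(im[...,1]<60)).astype(np.uint8); m[:, :380]=0;m[:,420:]=0;m[:155]=0;m[220:]=0
p=np.argwhere(m)[:,::-1].astype(np.float32); print(cv2.minAreaRect(p))
X=tri([(ft,(402,191)),(fs,(321,167))]);print(X)
f=load('wrist0'); s=ctrl.state()
from scipy.spatial.transform import Rotation as Ro
T=Ro.from_quat(s['orientation']).as_matrix();R=np.array(f['R']);c=-R.T@f['t']
print('tool axes',T.round(3),'cam in tool',T.T@(c-s['tcp_pos']),(R@T).round(3).T)
print(f['camera_matrix'])
E
```

```text
35 [326.12757202 245.60493827] [314 239  26  14 243] ((326.3648681640625, 245.31082153320312), (25.481842041015625, 12.658721923828125), 9.462322235107422)
35 [357.39795918 221.71428571] [351 207  14  25 196] ((357.5538330078125, 218.5692596435547), (12.651541709899902, 24.0627384185791), 7.125016689300537)
45 [325.86454183 245.66135458] [313 239  27  14 251] ((326.01995849609375, 245.35997009277344), (26.162952423095703, 12.869343757629395), 8.130102157592773)
45 [357.83214286 218.92142857] [350 203  15  29 280] ((358.12164306640625, 216.770263671875), (12.987520217895508, 28.441024780273438), 9.462322235107422)
55 [326.01509434 245.79622642] [313 239  27  15 265] ((325.9308166503906, 245.55384826660156), (26.295364379882812, 13.51978588104248), 7.125016689300537)
55 [357.82993197 219.06462585] [350 203  15  29 294] ((358.13079833984375, 216.95387268066406), (13.643820762634277, 28.652021408081055), 7.125016689300537)
knob z.054 [[0.42688454 0.00072644 0.054     ]] foot [[ 0.57850676 -0.2160132   0.07      ]]
((400.0, 186.0), (52.0, 30.0), 90.0)
(array([ 0.57470565, -0.21596378,  0.07338231]), [np.float64(0.003600960374836438), np.float64(0.0036009603748363935)])
tool axes [[ 0.909  0.418 -0.   ]
 [ 0.418 -0.909  0.001]
 [ 0.    -0.001 -1.   ]] cam in tool [ 0.0812198  -0.00180773 -0.16608432] [[-0.    -0.958 -0.287]
 [ 1.    -0.     0.   ]
 [-0.    -0.287  0.958]]
[[316.47113281   0.         321.55256971]
 [  0.         316.47113281 199.08970603]
 [  0.           0.           1.        ]]
```

Request:
jog_arm(deltas=[[93,[15,-30,-35],[0,0,0]],[93,[45,-60,-55],[0,0,-0.11]],[93,[92,-72,-60],[0,0,-0.22]],[93,[138,-84,-60],[0,0,-0.34]],[93,[184,-96,-60],[0,0,-0.45]],[93,[230,-107,-60],[0,0,-0.57]],[93,[275,-118,-60],[0,0,-0.68]],[93,[320,-130,-60],[0,0,-0.79]]])

```text
t: 0.95
tcp_pos: [0.4882, -0.2919, 0.2784]
orientation: [0.818, 0.575, -0.0, -0.0]
ft_force: [-0.2, 0.7, 0.3]
width: 0.0929
finger_force: 0.0
```

```bash
python3 - <<'E'
from h import *
grab('wrist','w1'); s=ctrl.state(); print(s['t'],s['tcp_pos'],s['orientation'],s['joints'])
E
```

```text
1.0 [ 0.49264679 -0.28682667  0.2780849 ] [ 8.14879785e-01  5.79626539e-01  1.88537088e-03 -6.76225610e-04] [-0.61983952  0.03173006  1.48476805  0.0040116   1.62514095 -0.28536887]
```

View pics/w1.png

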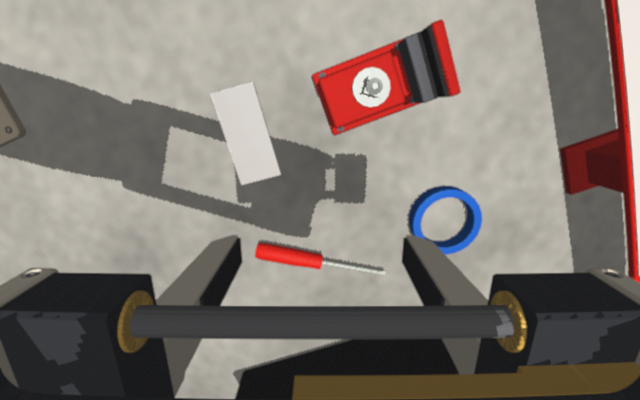

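The wrist view shows the bare vise: its collar and spindle are at (372,87) and its jaws lie to the right. I'm going closer, above it.

Request:
jog_arm(deltas=[[93,[20,15,25],[0,0,0]],[93,[40,30,50],[0,0,0]],[93,[60,45,80],[0,0,0]],[93,[70,56,105],[0,0,0]],[93,[70,56,115],[0,0,0]],[93,[70,56,115],[0,0,0]],[93,[70,56,115],[0,0,0]],[93,[70,56,115],[0,0,0]]])

```text
t: 1.8
tcp_pos: [0.564, -0.248, 0.1658]
orientation: [0.82, 0.573, 0.001, 0.001]
ft_force: [0.1, 0.2, -0.0]
width: 0.0929
finger_force: 0.0
```

```bash
python3 - <<'E'
from h import *
f=grab('wrist','w2'); s=ctrl.state(); print(s['t'],s['tcp_pos'],s['orientation'],s['joints'])
u,v=proj(f,[.578,-.216,.085])[0].astype(int); print(u,v)
c=f['image'][v-60:v+60,u-80:u+80,::-1]; cv2.imwrite('pics/w2c.png',cv2.resize(c,None,fx=5,fy=5,interpolation=2)); print('crop',u-80,v-60)
E
```

```text
1.85 [ 0.56409716 -0.24797377  0.16579055] [8.19696332e-01 5.72796258e-01 6.52175287e-04 1.39471042e-03] [-4.97303648e-01  1.99403336e-01  1.50846491e+00 -8.14063322e-05
  1.43064614e+00 -1.46323997e-01]
324 166
crop 244 106
```

View pics/w2c.png

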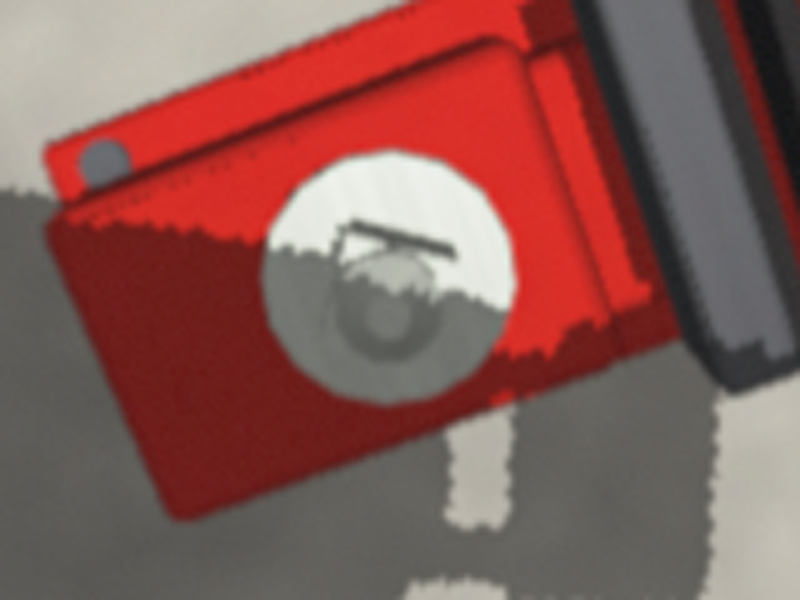

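The crop shows the collar disc centred near full-image (322,162) and the spindle tip near (322,169). A square face's edge runs from about (314,150) to (335,156), at about 16° in the image.

```bash
cat >> h.py <<'E'
def collar(f,uv,r):
    im=cv2.cvtColor(cv2.GaussianBlur(f['image'],(0,0),.7),cv2.COLOR_RGB2HSV); m=(im[...,1]<90).astype(np.uint8)
    l=cv2.connectedComponents(m,connectivity=4)[1]; m=(l==l[int(uv[1]),int(uv[0])]).astype(np.uint8)
    c=max(cv2.findContours(m,0,1)[0],key=cv2.contourArea); return cv2.fitEllipse(c)
E
python3 - <<'E'
from h import *
f1=load('w1');f2=load('w2')
e2=collar(f2,(315,165),25);e1=collar(f1,(365,95),20);print(e1,e2)
print('tri',tri([(f1,e1[0]),(f2,e2[0])]))
P1=onz(f1,[e1[0]],.062);P2=onz(f2,[e2[0]],.062);print(P1,P2)
print('diam',e2[1][0]/316*np.linalg.norm(P2-ray(f2,[(1,1)])[0]))
ft=load('top0')
a=onz(f2,[(314,150.4),(335,156.4)],.072);d=a[1]-a[0];print('line',a,np.linalg.norm(d),np.degrees(np.arctan2(d[1],d[0])))
print('tip',onz(f2,[(322,169)],.093), tri([(ft,(402,191)),(f2,(322,169))]))
# edges enhanced: gray within collar
g=cv2.cvtColor(f2['image'],cv2.COLOR_RGB2GRAY)[144:190,296:350]
g=cv2.createCLAHE(4,(3,3)).apply(cv2.resize(g,None,fx=12,fy=12,interpolation=2)); cv2.imwrite('pics/w2e.png',g)
E
```

```text
((370.7958068847656, 86.69775390625), (37.0689697265625, 39.425357818603516), 19.00054931640625) ((321.12158203125, 160.9775390625), (49.362117767333984, 49.61331558227539), 27.139799118041992)
tri (array([ 0.57563418, -0.21506186,  0.0604171 ]), [np.float64(6.575634532377667e-05), np.float64(6.575634532363092e-05)])
[[ 0.57542727 -0.21511127  0.062     ]] [[ 0.57568712 -0.21474888  0.062     ]]
diam 0.04280579286479114
line [[ 0.57379834 -0.20287301  0.072     ]
 [ 0.58833122 -0.213473    0.072     ]] 0.01798788912630526 -36.10625978379162
tip [[ 0.57598612 -0.21571976  0.093     ]] (array([ 0.57647508, -0.21186382,  0.10617366]), [np.float64(0.0013880581305206316), np.float64(0.0013880581305206355)])
```

View pics/w2e.png

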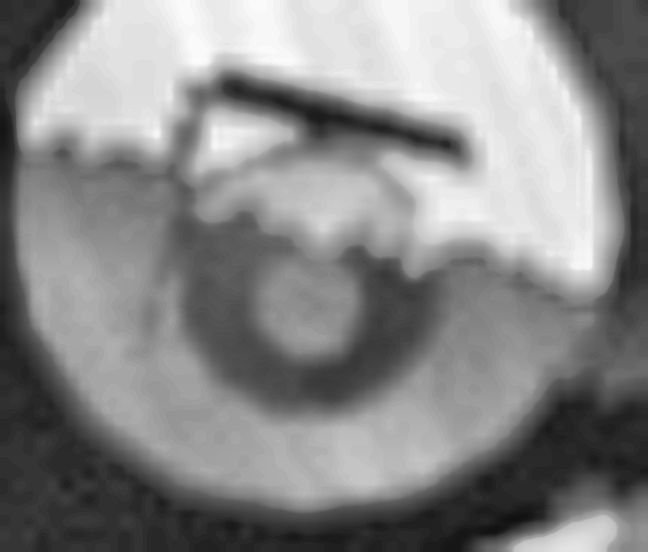

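The enhanced crop confirms the square: a dark face line from (230,82) to (462,148) and a left edge going down. The sides are at about -36° (mod 90°) in world, and the axis is at (0.5756,-0.215). Next is the knob.

Request:
jog_arm(deltas=[[93,[25,-32,-10],[0,0,-0.03]],[93,[52,-65,-10],[0,0,-0.06]],[93,[80,-100,-10],[0,0,-0.1]],[93,[108,-136,-10],[0,0,-0.13]],[93,[136,-172,-10],[0,0,-0.16]],[93,[160,-202,-5],[0,0,-0.19]],[93,[167,-210,0],[0,0,-0.19]],[93,[167,-210,0],[0,0,-0.19]]])

```text
t: 2.65
tcp_pos: [0.4235, -0.0174, 0.1641]
orientation: [0.761, 0.649, 0.001, 0.001]
ft_force: [0.6, -0.3, 0.1]
width: 0.0931
finger_force: 0.0
```

```bash
python3 - <<'E'
from h import *
f=grab('wrist','w3'); s=ctrl.state(); print(s['t'],s['tcp_pos'],s['orientation'],s['joints'])
E
```

```text
2.7 [ 0.42419147 -0.01832056  0.164417  ] [7.61214825e-01 6.48498991e-01 4.81245027e-04 9.04006445e-04] [-1.63657962e-01 -3.36711712e-01  2.02233570e+00 -4.34621343e-04
  1.45396643e+00 -4.03413752e-03]
```

View pics/w3.png

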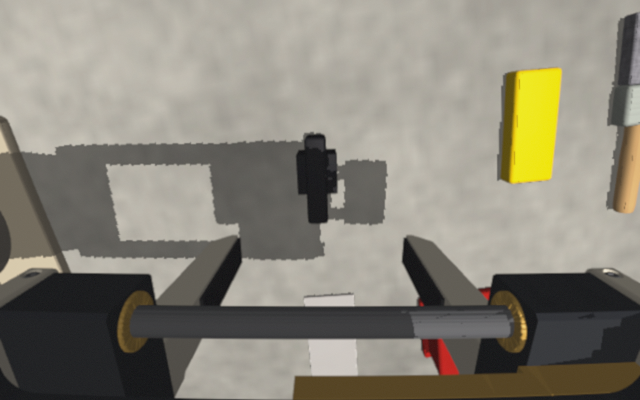

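The wrist view shows the knob at about (317,180), its bar nearly vertical in the image (u 307–327, v 134–222), so it lies along the tool's x.

```bash
python3 - <<'E'
from h import *
f=load('w3');ft=load('top0');fs=load('side0')
g=f['image'].max(2).astype(int)
for v in range(130,228,5):
    r=g[v,285:350]; k=np.where(r<45)[0]+285
    print(v,(k.min(),k.max(),len(k)) if len(k) else None, end='; ')
m=((g<45)).astype(np.uint8)
print()
for uv in [(314,199),]: pass
c=onz(f,[(316,135),(317,221)],.07);print(c,np.linalg.norm(c[1]-c[0]),c.mean(0))
# top bar centre in top view
print('top',onz(ft,[(326.1,245.4)],.07))
for vt in (204,206,208): print(tri([(f,(316.5,178)),(fs,(358.5,vt))]))
print(tri([(f,(316.5,178)),(ft,(326.1,245))]))
E
```

```text
130 None; 135 (np.int64(309), np.int64(321), 13); 140 (np.int64(305), np.int64(324), 2); 145 (np.int64(305), np.int64(324), 2); 150 (np.int64(302), np.int64(334), 30); 155 (np.int64(297), np.int64(327), 31); 160 (np.int64(297), np.int64(328), 32); 165 (np.int64(297), np.int64(328), 32); 170 (np.int64(297), np.int64(329), 33); 175 (np.int64(298), np.int64(335), 38); 180 (np.int64(298), np.int64(335), 38); 185 (np.int64(298), np.int64(335), 38); 190 (np.int64(299), np.int64(333), 35); 195 (np.int64(308), np.int64(326), 19); 200 (np.int64(308), np.int64(326), 19); 205 (np.int64(308), np.int64(326), 19); 210 (np.int64(308), np.int64(326), 19); 215 (np.int64(309), np.int64(327), 19); 220 (np.int64(309), np.int64(326), 18); 225 None; 
[[ 0.42838902  0.04084257  0.07      ]
 [ 0.41712996 -0.03263513  0.07      ]] 0.07433531593605941 [0.42275949 0.00410372 0.07      ]
top [[4.26450955e-01 3.52331929e-04 7.00000000e-02]]
(array([0.42232769, 0.01110852, 0.0959483 ]), [np.float64(0.0019741453897312786), np.float64(0.001974145389731302)])
(array([0.42191291, 0.00925065, 0.087653  ]), [np.float64(0.0019700307386855717), np.float64(0.001970030738685441)])
(array([0.42149385, 0.0073748 , 0.07927755]), [np.float64(0.001966156680432766), np.float64(0.0019661566804326873)])
(array([0.42424547, 0.00055175, 0.04796144]), [np.float64(0.002374291355868428), np.float64(0.0023742913558684447)])
```

Request:
jog_arm(deltas=[[93,[5,-2,20],[0,0,-0.02]],[93,[12,-4,40],[0,0,-0.04]],[93,[12,-5,55],[0,0,-0.04]],[93,[12,-5,60],[0,0,-0.04]],[93,[12,-5,60],[0,0,-0.04]],[93,[12,-5,60],[0,0,-0.04]],[93,[12,-5,60],[0,0,-0.04]],[93,[12,-5,60],[0,0,-0.04]]])

```text
t: 3.5
tcp_pos: [0.4213, -0.0056, 0.1045]
orientation: [0.748, 0.663, 0.0, 0.001]
ft_force: [-0.5, 0.9, -1.2]
width: 0.093
finger_force: 0.0
```

```bash
python3 - <<'E'
from h import *
f=grab('wrist','w4'); s=ctrl.state(); print(s['t'],s['tcp_pos'],s['orientation'])
print(proj(f,[.4227,.004,.07]))
g=f['image'].max(2).astype(int)
for v in range(100,300,8):
    r=g[v,260:380]; k=np.where(r<50)[0]+260
    print(v,(k.min(),k.max(),len(k)) if len(k) else None, end='; ')
E
```

```text
3.55 [ 0.4212169  -0.00551694  0.10436614] [7.48288458e-01 6.63373170e-01 4.12323587e-04 5.00702659e-04]
[[321.7403399  216.46382328]]
100 None; 108 None; 116 None; 124 None; 132 None; 140 None; 148 None; 156 None; 164 (np.int64(309), np.int64(333), 25); 172 (np.int64(300), np.int64(334), 35); 180 (np.int64(298), np.int64(345), 48); 188 (np.int64(297), np.int64(345), 47); 196 (np.int64(297), np.int64(344), 48); 204 (np.int64(298), np.int64(341), 44); 212 (np.int64(298), np.int64(344), 47); 220 (np.int64(298), np.int64(344), 47); 228 (np.int64(309), np.int64(333), 25); 236 (np.int64(309), np.int64(333), 25); 244 (np.int64(309), np.int64(332), 24); 252 (np.int64(310), np.int64(332), 23); 260 (np.int64(310), np.int64(332), 23); 268 None; 276 None; 284 None; 292 None;
```

View pics/w4.png

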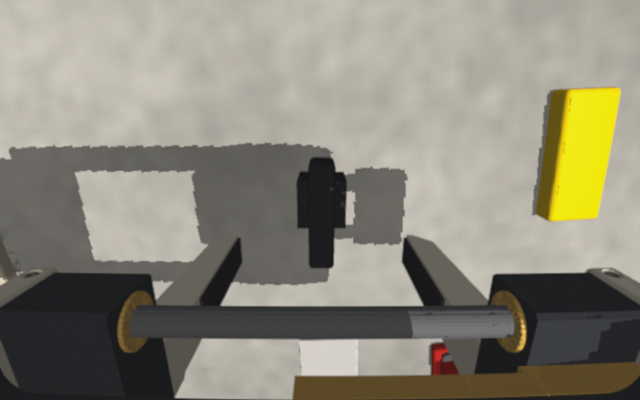

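The bar is now exactly vertical in the image, centred at u=321, with ends at v≈157 and 267.

```bash
python3 - <<'E'
from h import *
f3=load('w3');f=load('w4')
for f_,u in((f3,[(314,),(318,)]),(f,[(321,),(321,)])):
    g=f_['image'].max(2).astype(int)
    k=np.where(g[120:290,u[0][0]-3:u[1][0]+3].mean(1)<50)[0]+120; print(k.min(),k.max())
    e=(((u[0][0]+.5),k.min()),(u[1][0]+.5,k.max()+1))
    P=onz(f_,e,.07); print(P,P.mean(0),np.linalg.norm(P[1]-P[0]),np.degrees(np.arctan2(*(P[0]-P[1])[1::-1])))
    if f_ is f3: E=e
    else: print([tri([(f3,E[i]),(f,e[i])]) for i in (0,1)])
s=ctrl.state();print(np.degrees(2*np.arctan2(s['orientation'][1],s['orientation'][0])))
E
```

```text
135 222
[[ 0.42718818  0.04103556  0.07      ]
 [ 0.41812732 -0.03469529  0.07      ]] [0.42265775 0.00317013 0.07      ] 0.07627096623172638 83.17724493403462
158 267
[[ 0.42729676  0.04331629  0.07      ]
 [ 0.41786792 -0.03456574  0.07      ]] [0.42258234 0.00437527 0.07      ] 0.07845070191906155 83.0970443919252
[(array([0.42649226, 0.03859231, 0.04142437]), [np.float64(0.000291703740374414), np.float64(0.0002917037403743328)]), (array([ 0.41794129, -0.03501952,  0.06916124]), [np.float64(0.00012777692153882715), np.float64(0.0001277769215390358)])]
83.11530172635953
```

Request:
jog_arm(deltas=[[93,[4,0,15],[0,0,0]],[93,[8,0,32],[0,0,0]],[93,[8,0,50],[0,0,0]],[93,[8,0,62],[0,0,0]],[93,[8,0,62],[0,0,0]],[93,[8,0,62],[0,0,0]],[93,[8,0,62],[0,0,0]],[0,[8,0,62],[0,0,0]]])

```text
t: 4.35
tcp_pos: [0.4224, 0.0025, 0.0426]
orientation: [0.748, 0.663, 0.001, 0.001]
ft_force: [-0.5, 0.6, 0.2]
width: 0.0885
finger_force: 0.0
```

Request:
jog_arm(deltas=[[0,[0,0,0],[0,0,0]],[0,[0,0,0],[0,0,0]],[0,[0,0,0],[0,0,0]],[0,[0,0,0],[0,0,0]],[0,[0,0,0],[0,0,0]],[0,[0,0,0],[0,0,0]],[0,[0,0,0],[0,0,0]],[0,[0,0,0],[0,0,0]]])

```text
t: 5.15
tcp_pos: [0.4216, 0.0026, 0.0416]
orientation: [0.748, 0.663, -0.0, -0.0]
ft_force: [-0.1, 0.4, -0.3]
width: 0.0252
finger_force: 0.0
```

```bash
python3 - <<'E'
from h import *
f=grab('wrist','w5'); s=ctrl.state(); print(s['t'],s['tcp_pos'],s['orientation'],s['ft_force'],s['width'],s['finger_force'])
c=f['image'][130:330,200:440,::-1]; cv2.imwrite('pics/w5c.png',cv2.resize(c,None,fx=3,fy=3,interpolation=2))
E
```

```text
5.2 [0.42155237 0.00261892 0.04159679] [ 7.48234420e-01  6.63434436e-01 -1.76791763e-05 -3.83230371e-05] [-0.25453958  0.00171844  0.15743488] 0.021609407224910476 0.0
```

View pics/w5c.png

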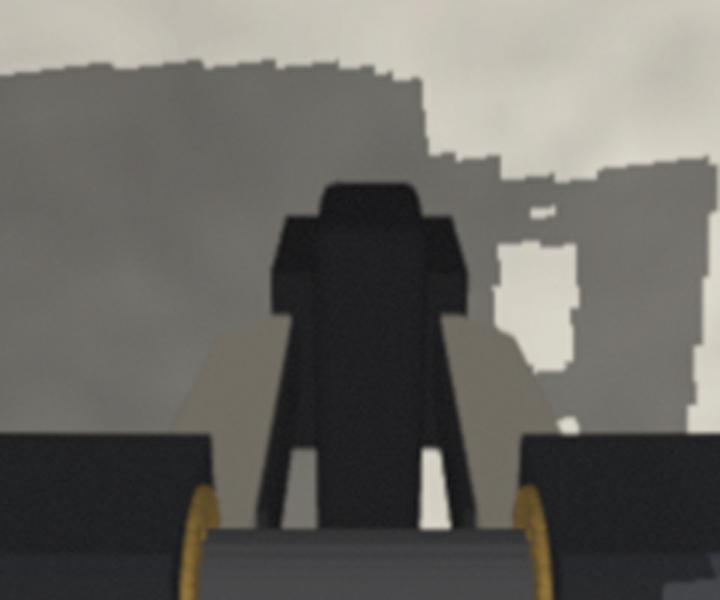

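The fingers straddle the bar, which is centred between them. The hub's top far edge is at full-image v≈220 and its near edge at v≈279.

Request:
jog_arm(deltas=[[0,[0,0,0],[0,0,0]],[0,[0,0,0],[0,0,0]],[0,[0,0,0],[0,0,0]],[0,[0,0,0],[0,0,0]],[0,[0,0,0],[0,0,0]],[0,[0,0,0],[0,0,0]],[0,[0,0,0],[0,0,0]],[0,[0,0,0],[0,0,0]]])

```text
t: 6.0
tcp_pos: [0.4215, 0.0026, 0.0416]
orientation: [0.748, 0.663, -0.0, -0.0]
ft_force: [0.1, -1.0, -1.3]
width: 0.0179
finger_force: 30.0
```

```bash
python3 - <<'E'
from h import *
from scipy.spatial.transform import Rotation as Ro
f=load('w5');s=ctrl.state();T=Ro.from_quat(s['orientation']).as_matrix()
P=onz(f,[(323.3,220),(323.3,279)],.038);Q=onz(f,[(323.3,202.3)],0)
print(P,np.linalg.norm(P[1]-P[0]),Q)
print((P-s['tcp_pos'])@T,(Q-s['tcp_pos'])@T)
b=onz(f,[(200+(315+418)/6,130+191/3.)],.038) ; print('bar far end',(b-s['tcp_pos'])@T)
b=onz(f,[(200+(315+418)/6,130+232/3.)],.070) ; print('bar far top',(b-s['tcp_pos'])@T)
print(s['t'],s['tcp_pos'],s['width'],s['finger_force'],s['ft_force'])
E
```

```text
[[ 0.42480569  0.02107236  0.038     ]
 [ 0.42028609 -0.01689371  0.038     ]] 0.03823414289087404 [[0.42486517 0.01982149 0.        ]]
[[ 0.01872081  0.00106849  0.00356664]
 [-0.01951328  0.00112784  0.00356574]] [[0.01748517 0.00128429 0.04156658]]
bar far end [[0.0343618  0.00041317 0.00356713]]
bar far top [[ 0.03687149  0.00034147 -0.0284328 ]]
6.0 [0.42150371 0.00261405 0.0415664 ] 0.017902486978861373 29.989256858825684 [ 0.11913346 -1.0364965  -1.31909269]
```

Request:
jog_arm(deltas=[[0,[0,0,-8],[0,0,0]],[0,[0,0,-35],[0,0,0]],[0,[0,0,-70],[0,0,0]],[0,[-20,18,-105],[0,0,0]],[0,[-49,45,-120],[0,0,0]],[0,[-79,71,-120],[0,0,0]],[0,[-108,98,-120],[0,0,0]],[0,[-138,125,-120],[0,0,0]]])

```text
t: 6.8
tcp_pos: [0.5301, -0.1508, 0.1624]
orientation: [0.748, 0.663, 0.0, 0.0]
ft_force: [0.4, -0.1, -2.0]
width: 0.0181
finger_force: 30.0
```

Request:
jog_arm(deltas=[[0,[-25,23,0],[0,0,0.07]],[0,[-42,38,0],[0,0,0.15]],[0,[-53,48,0],[0,0,0.23]],[0,[-59,54,0],[0,0,0.3]],[0,[-59,54,0],[0,0,0.3]],[0,[-59,54,0],[0,0,0.3]],[0,[-59,54,0],[0,0,0.3]],[0,[-59,54,0],[0,0,0.3]]])

```text
t: 7.6
tcp_pos: [0.5755, -0.2139, 0.1618]
orientation: [0.839, 0.545, 0.0, -0.0]
ft_force: [-0.1, 0.4, -1.6]
width: 0.0176
finger_force: 30.0
```

```bash
python3 - <<'E'
from h import *
f=grab('wrist','w6'); fs=grab('side','s6');s=ctrl.state(); print(s['t'],s['tcp_pos'],s['orientation'],s['ft_force'],s['ft_torque'],s['width'],np.degrees(2*np.arctan2(s['orientation'][1],s['orientation'][0])))
a=f['image'][130:330,200:440,::-1]; u,v=proj(fs,[.575,-.215,.1])[0].astype(int);b=fs['image'][v-50:v+50,u-60:u+60,::-1]
cv2.imwrite('pics/j6.png',np.hstack([cv2.resize(a,(400,333)),cv2.resize(b,(400,333))]));print(u,v)
E
```

```text
7.7 [ 0.57562582 -0.21401234  0.16184538] [8.38685525e-01 5.44615995e-01 3.99233285e-05 7.76448670e-05] [ 0.37354249  0.75584772 -0.93533411] [-0.0242372  -0.09711538 -0.02191024] 0.017918732245307403 65.99685226818085
319 160
```

View pics/j6.png

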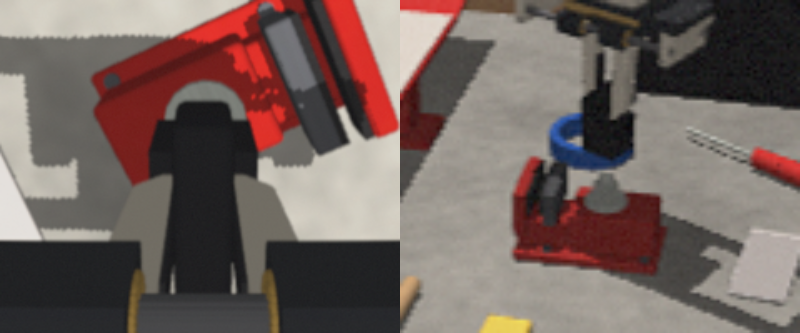

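The left half shows the knob above the collar arc (arc top near crop (205,82)). The right half shows the hub directly above the spindle, so it is roughly centred. I'll check the lateral offset numerically.

```bash
python3 - <<'E'
from h import *
from scipy.spatial.transform import Rotation as Ro
f=load('w6');s=ctrl.state();T=Ro.from_quat(s['orientation']).as_matrix()
h=cv2.cvtColor(f['image'],cv2.COLOR_RGB2HSV); im=f['image'].astype(int)
pts=[]
for v in range(176,205,3):
    r=im[v,280:370]; col=np.where((h[v,280:370,1]<80)&(r.max(1)>60))[0]+280; dk=np.where(r.max(1)<42)[0]+280
    print(v,'col',(col.min(),col.max()) if len(col) else None,'dark',(dk.min(),dk.max()) if len(dk) else None)
    if len(col) and v<200: pts+=[(col.min(),v+.5),(col.max()+1,v+.5)]
P=onz(f,pts,.062)
A=np.c_[2*P[:,:2],np.ones(len(P))];x=np.linalg.lstsq(A,(P[:,:2]**2).sum(1),rcond=None)[0]
print('collar',x[:2],'r',np.sqrt(x[2]+x[0]**2+x[1]**2),(np.r_[x[:2],.062]-s['tcp_pos'])@T)
z0=s['tcp_pos'][2]-.0416
for zz in (0,.038): print(((onz(f,[(323.3,202.3),(323.3,220)],z0+zz)-s['tcp_pos'])@T).round(4))
E
```

```text
176 col None dark None
179 col (np.int64(317), np.int64(330)) dark None
182 col (np.int64(310), np.int64(336)) dark None
185 col (np.int64(306), np.int64(340)) dark None
188 col (np.int64(303), np.int64(342)) dark None
191 col (np.int64(302), np.int64(344)) dark None
194 col (np.int64(300), np.int64(345)) dark (np.int64(307), np.int64(336))
197 col (np.int64(299), np.int64(346)) dark (np.int64(306), np.int64(337))
200 col (np.int64(299), np.int64(347)) dark (np.int64(306), np.int64(337))
203 col None dark (np.int64(295), np.int64(348))
collar [ 0.57607494 -0.21479153] r 0.02135060969730795 [-0.00052735  0.0007099   0.09984551]
[[0.0175 0.0005 0.0416]
 [0.0045 0.0005 0.0416]]
[[0.0293 0.0002 0.0036]
 [0.0187 0.0002 0.0036]]
```

Request:
jog_arm(deltas=[[0,[0,0.3,8],[0,0,0]],[0,[0,0.3,16],[0,0,0]],[0,[0,0.3,23],[0,0,0]],[0,[0,0.3,27],[0,0,0]],[0,[0,0.3,30],[0,0,0]],[0,[0,0.3,32],[0,0,0]],[0,[0,0.3,34],[0,0,0]],[0,[0,0.3,34],[0,0,0]]])

```text
t: 8.5
tcp_pos: [0.576, -0.2145, 0.1275]
orientation: [0.839, 0.544, -0.0, -0.0]
ft_force: [0.3, -0.7, -1.9]
width: 0.0176
finger_force: 30.0
```

```bash
python3 - <<'E'
from h import *
for i in range(3):
    s=ctrl.state(); print(s['t'],s['tcp_pos'],s['ft_force'],s['ft_torque'])
    ctrl.grab_frame('wrist')
E
```

```text
8.5 [ 0.57597463 -0.21454241  0.12750966] [ 0.32782115 -0.69748007 -1.89426424] [-0.05143309 -0.10157314  0.0228102 ]
8.55 [ 0.57603289 -0.21456524  0.12771466] [-0.61331133 -0.8779141  -1.7838542 ] [-0.07995916 -0.10089351  0.03377001]
8.6 [ 0.57610949 -0.21460464  0.12785313] [-0.87371161 -0.45792476 -1.06012052] [-0.06065687 -0.02708277 -0.0576348 ]
```

Request:
jog_arm(deltas=[[0,[0,0,0.6],[0,0,0]],[0,[0,0,1.2],[0,0,0]],[0,[0,0,1.8],[0,0,0]],[0,[0,0,2.4],[0,0,0]],[0,[0,0,3],[0,0,0]],[0,[0,0,3.6],[0,0,0]],[0,[0,0,4],[0,0,0]],[0,[0,0,4],[0,0,0]]])

```text
t: 9.45
tcp_pos: [0.576, -0.2145, 0.1236]
orientation: [0.839, 0.544, -0.0, -0.0]
ft_force: [-0.1, -0.0, -1.2]
width: 0.0176
finger_force: 30.0
```

Request:
jog_arm(deltas=[[0,[0,0,0.3],[0,0,0]],[0,[0,0,0.6],[0,0,0]],[0,[0,0,0.8],[0,0,0]],[0,[0,0,1],[0,0,0]],[0,[0,0,1.2],[0,0,0]],[0,[0,0,1.4],[0,0,0]],[0,[0,0,1.5],[0,0,0]],[0,[0,0,1.5],[0,0,0]]])

```text
t: 10.25
tcp_pos: [0.5763, -0.2146, 0.1227]
orientation: [0.839, 0.544, 0.0, 0.0]
ft_force: [-2.4, 1.8, 5.9]
width: 0.0177
finger_force: 30.0
```

Request:
jog_arm(deltas=[[0,[0,0,0.2],[0,0,0.015]],[0,[0,0,0.3],[0,0,0.03]],[0,[0,0,0.3],[0,0,0.045]],[0,[0,0,0.3],[0,0,0.06]],[0,[0,0,0.3],[0,0,0.08]],[0,[0,0,0.3],[0,0,0.1]],[0,[0,0,0.3],[0,0,0.12]],[0,[0,0,0.3],[0,0,0.12]]])

```text
t: 11.05
tcp_pos: [0.576, -0.2144, 0.1216]
orientation: [0.87, 0.492, 0.0, -0.0]
ft_force: [2.1, -1.0, -1.4]
width: 0.0178
finger_force: 30.0
```

Request:
jog_arm(deltas=[[0,[0,0,0.3],[0,0,0.01]],[0,[0,0,0.6],[0,0,0.02]],[0,[0,0,0.9],[0,0,0.03]],[0,[0,0,1.2],[0,0,0.04]],[0,[0,0,1.5],[0,0,0.05]],[0,[0,0,1.8],[0,0,0.05]],[0,[0,0,2],[0,0,0.05]],[0,[0,0,2],[0,0,0.05]]])

```text
t: 11.85
tcp_pos: [0.576, -0.2146, 0.1198]
orientation: [0.882, 0.471, -0.0, 0.0]
ft_force: [1.8, -0.7, -0.5]
width: 0.0178
finger_force: 30.0
```

Request:
jog_arm(deltas=[[0,[0,0,1.5],[0,0,0]],[0,[0,0,3],[0,0,0]],[0,[0,0,5],[0,0,0]],[0,[0,0,7],[0,0,0]],[0,[0,0,9],[0,0,0]],[0,[0,0,11],[0,0,0]],[0,[0,0,13],[0,0,0]],[0,[0,0,13],[0,0,0]]])

```text
t: 12.65
tcp_pos: [0.576, -0.2145, 0.1065]
orientation: [0.882, 0.471, -0.0, -0.0]
ft_force: [2.8, -2.3, -3.0]
width: 0.0179
finger_force: 30.0
```

Request:
jog_arm(deltas=[[0,[0,0,0.5],[0,0,0]],[0,[0,0,1],[0,0,0]],[0,[0,0,1.5],[0,0,0]],[0,[0,0,2],[0,0,0]],[0,[0,0,2.4],[0,0,0]],[0,[0,0,2.8],[0,0,0]],[0,[0,0,3.2],[0,0,0]],[0,[0,0,3.2],[0,0,0]]])

```text
t: 13.45
tcp_pos: [0.576, -0.2146, 0.1037]
orientation: [0.882, 0.471, 0.0, 0.0]
ft_force: [3.6, -1.7, -0.8]
width: 0.0177
finger_force: 30.0
```

Request:
jog_arm(deltas=[[0,[0,0,0.2],[0,0,0]],[0,[0,0,0.4],[0,0,0]],[0,[0,0,0.6],[0,0,0]],[0,[0,0,0.8],[0,0,0]],[0,[0,0,1],[0,0,0]],[0,[0,0,1.2],[0,0,0]],[0,[0,0,1.2],[0,0,0]],[0,[0,0,1.2],[0,0,0]]])

```text
t: 14.25
tcp_pos: [0.5761, -0.2146, 0.1035]
orientation: [0.882, 0.471, 0.0, 0.0]
ft_force: [-1.0, 0.5, 8.9]
width: 0.0179
finger_force: 30.0
```

```bash
python3 - <<'E'
from h import *
s=ctrl.state(); print(s['t'],s['tcp_pos'],s['ft_force'],s['ft_torque'],np.degrees(2*np.arctan2(s['orientation'][1],s['orientation'][0])),s['joints'])
E
```

```text
14.25 [ 0.57614262 -0.21460581  0.10354969] [-1.02253985  0.494442    8.92661299] [ 0.03329356  0.27457659 -0.04951221] 56.19594320430265 [-4.39932977e-01  2.48763924e-01  1.56864306e+00 -1.13369130e-05
  1.32369706e+00  1.50061885e-01]
```

Request:
jog_arm(deltas=[[0,[0,0,-0.4],[0,0,0.03]],[0,[0,0,-0.7],[0,0,0.06]],[0,[0,0,-0.7],[0,0,0.1]],[0,[0,0,-0.7],[0,0,0.14]],[0,[0,0,-0.7],[0,0,0.18]],[0,[0,0,-0.7],[0,0,0.22]],[0,[0,0,-0.7],[0,0,0.26]],[0,[0,0,-0.7],[0,0,0.3]]])

```text
t: 15.05
tcp_pos: [0.5768, -0.2153, 0.1036]
orientation: [0.943, 0.333, 0.001, 0.001]
ft_force: [5.1, -4.1, 0.4]
width: 0.0179
finger_force: 30.1
```

```bash
python3 - <<'E'
from h import *
s=ctrl.state(); print(s['t'],s['tcp_pos'],s['ft_force'],s['ft_torque'],s['width'],np.degrees(2*np.arctan2(s['orientation'][1],s['orientation'][0])))
E
```

```text
15.05 [ 0.5768128  -0.21531812  0.10364257] [ 5.1200998  -4.14382403  0.43632903] [-0.93167053 -0.96002642  0.2660803 ] 0.017940951884233523 38.928757678861764
```

Request:
jog_arm(deltas=[[0,[0,0,0],[0,0,0.05]],[0,[0,0,0],[0,0,0.1]],[0,[0,0,0],[0,0,0.15]],[0,[0,0,0],[0,0,0.2]],[0,[0,0,0],[0,0,0.25]],[0,[0,0,0],[0,0,0.3]],[0,[0,0,0],[0,0,0.35]],[0,[0,0,0],[0,0,0.4]]])

```text
t: 15.85
tcp_pos: [0.5771, -0.216, 0.1037]
orientation: [0.99, 0.139, 0.001, 0.002]
ft_force: [5.6, -7.8, -1.3]
width: 0.0178
finger_force: 30.1
```

Request:
jog_arm(deltas=[[0,[0,0,0],[0,0,0.05]],[0,[0,0,0],[0,0,0.1]],[0,[0,0,0],[0,0,0.15]],[0,[0,0,0],[0,0,0.2]],[0,[0,0,0],[0,0,0.25]],[0,[0,0,0],[0,0,0.3]],[0,[0,0,0],[0,0,0.35]],[0,[0,0,0],[0,0,0.4]]])

```text
t: 16.65
tcp_pos: [0.5771, -0.2168, 0.1038]
orientation: [0.998, -0.061, 0.002, 0.002]
ft_force: [7.1, -9.7, -2.4]
width: 0.0176
finger_force: 30.1
```

Request:
jog_arm(deltas=[[0,[0,0,0],[0,0,0.02]],[0,[0,0,0],[0,0,0.02]],[0,[0,0,0],[0,0,0.02]],[0,[0,0,0],[0,0,0.02]],[0,[0,0,0],[0,0,0.02]],[0,[0,0,0],[0,0,0.02]],[0,[0,0,0],[0,0,0.02]],[0,[0,0,0],[0,0,0.02]]])

```text
t: 17.45
tcp_pos: [0.5772, -0.2168, 0.1038]
orientation: [0.998, -0.07, 0.002, 0.002]
ft_force: [6.2, -10.4, -1.6]
width: 0.0182
finger_force: 30.0
```

```bash
python3 - <<'E'
from h import *
f=grab('wrist','w7')
s=ctrl.state(); print(s['t'],s['tcp_pos'],s['ft_force'],s['ft_torque'],s['width'],np.degrees(2*np.arctan2(s['orientation'][1],s['orientation'][0])))
g=f['image'].max(2)
for v in range(190,300,12):
    k=np.where(g[v,270:380]<42)[0]+270; print(v,(k.min(),k.max()) if len(k) else None,end=' ')
E
```

```text
17.5 [ 0.57714164 -0.2167796   0.10377363] [  6.94763574 -10.5238269   -2.36637863] [-2.00424985 -1.27544818  0.2907316 ] 0.017625371488893593 -7.9911801255079595
190 None 202 (np.int64(304), np.int64(342)) 214 (np.int64(292), np.int64(351)) 226 (np.int64(290), np.int64(353)) 238 (np.int64(304), np.int64(339)) 250 (np.int64(303), np.int64(340)) 262 (np.int64(301), np.int64(342)) 274 (np.int64(300), np.int64(343)) 286 (np.int64(270), np.int64(379)) 298 (np.int64(270), np.int64(379))
```

Request:
jog_arm(deltas=[[60,[0,0,0],[0,0,0]],[60,[0,0,0],[0,0,0]],[60,[0,0,0],[0,0,0]],[60,[0,0,0],[0,0,0]],[60,[0,0,0],[0,0,0]],[60,[0,0,0],[0,0,0]],[60,[0,0,0],[0,0,0]],[60,[0,0,0],[0,0,0]]])

```text
t: 18.3
tcp_pos: [0.576, -0.2145, 0.1031]
orientation: [0.998, -0.07, 0.0, -0.0]
ft_force: [-0.2, -0.6, 0.9]
width: 0.06
finger_force: 0.0
```

Request:
jog_arm(deltas=[[60,[0,0,-5],[0,0,0]],[60,[0,0,-15],[0,0,0]],[60,[0,0,-30],[0,0,0]],[60,[0,0,-50],[0,0,0]],[60,[0,0,-70],[0,0,0]],[60,[0,0,-80],[0,0,0]],[60,[0,0,-80],[0,0,0]],[60,[0,0,-80],[0,0,0]]])

```text
t: 19.1
tcp_pos: [0.576, -0.2145, 0.1831]
orientation: [0.998, -0.07, 0.0, 0.0]
ft_force: [-0.2, -0.1, -1.1]
width: 0.0599
finger_force: 0.0
```

```bash
python3 - <<'E'
from h import *
f=grab('wrist','w8');fs=grab('side','s8');s=ctrl.state(); print(s['t'],s['tcp_pos'],s['ft_force'],s['width'])
a=f['image'][60:300,180:460,::-1]; u,v=proj(fs,[.576,-.215,.1])[0].astype(int);b=fs['image'][v-50:v+50,u-60:u+60,::-1]
cv2.imwrite('pics/j8.png',np.hstack([cv2.resize(a,(400,343)),cv2.resize(b,(400,343))]))
print(proj(f,[.576,-.215,.132]))
g=f['image'].max(2)
for v in range(100,290,8):
    k=np.where(g[v,230:420]<50)[0]+230; print(v,(k.min(),k.max(),len(k)) if len(k) else None,end=' ')
E
```

```text
19.2 [ 0.57533513 -0.21421638  0.18182391] [-0.10050115  0.02789359 -0.2007792 ] 0.060045002178435294
[[324.89630305 218.61710847]]
100 None 108 None 116 (np.int64(323), np.int64(333), 10) 124 (np.int64(279), np.int64(281), 3) 132 None 140 None 148 None 156 None 164 (np.int64(315), np.int64(334), 20) 172 (np.int64(314), np.int64(336), 3) 180 (np.int64(303), np.int64(345), 23) 188 (np.int64(303), np.int64(347), 27) 196 (np.int64(303), np.int64(347), 45) 204 (np.int64(303), np.int64(347), 45) 212 (np.int64(304), np.int64(347), 44) 220 (np.int64(304), np.int64(347), 44) 228 (np.int64(315), np.int64(337), 23) 236 (np.int64(315), np.int64(336), 22) 244 (np.int64(265), np.int64(379), 31) 252 (np.int64(261), np.int64(382), 38) 260 (np.int64(258), np.int64(385), 44) 268 (np.int64(255), np.int64(389), 27) 276 (np.int64(251), np.int64(392), 28) 284 (np.int64(248), np.int64(395), 28)
```

View pics/j8.png

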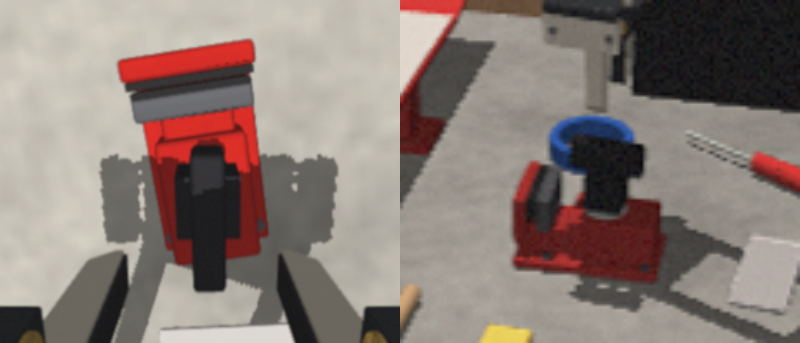

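The knob sits upright on the collar in line with the gripper, at yaw about -8°. That puts the spindle at about 58–60° turned. The fingers are clear.

```bash
python3 -c "
from bench import ctrl
print(ctrl.close_job())"
```

```text
the job is handed in; nothing more can be done
None
```

The knob is home on the bare spindle and I've handed the job in: the spindle is turned about 58–60° clockwise (estimated from the knob's measured yaw, since the joint isn't read out), the gripper is clear, and the run took about 19 s; no verdict came back.

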